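# Try a spare belt pulley on the keyed checking shaft

## Task

Take the loose belt pulley by its boss and slip it, boss up, over the nose of the keyed upright shaft on the green checking stand. Turn it under light pressure until its keyway drops over the shaft's brass key, guide it gently down until it sits fully home on the shaft's shoulder, and let go. Never force it or let it bang down (no more than about 4 kg of push), and leave the tin, the bearing and the parts drawer where they are.

Things in the scene. Friction and masses are not known exactly. Their poses are not given: they have to be found in the camera images.
- pulley_mid (a point): Loose dark V-belt pulley with a bright bush, 0.35 to 0.6 kg, boss up, 50 mm tall: rim 90 mm across, 20 mm tall, and on it a round boss 56 mm across, 30 mm tall (the grip). Through bore 31.6 mm. A keyway 10 mm wide runs the full height of the bore, out to 22.3 mm from the axis. Point: on the axis, 25 mm above the underside; z up, x through the middle of the keyway (yellow line on the rim).
- boss_top (a point): Centre of the pulley boss's top face, 50 mm above the pulley's underside; axes as the pulley's.
- seat (a point): Fixed green checking stand, base 130 x 110 x 20 mm, with an upright keyed shaft. Point: on the shaft's axis at the top face of its shoulder (dark collar 50 mm across), 30 mm above the bench; the pulley's underside rests here when home. z up; x along the base's long side. Shaft above the shoulder: 30 mm across, straight for 42 mm.
- nose (a point): Top of the shaft, 50 mm above the shoulder; the last 8 mm taper to 18 mm across. Brass key: 8.4 mm wide, out to 21 mm from the axis, flat top 25 mm above the shoulder (25 mm below this point). The key points anywhere within 0.85 rad either side of the stand's +x (these axes do not turn with it): not measured, roughly seen from above, to be found by feel. The shaft is clamped and does not turn.
- tin_mid (a point): Bystander: closed steel tin with a red band, 60 mm in diameter, 60 mm tall, loose; the point is its centre.
- bearing_mid (a point): Bystander: loose steel ball bearing, 62 mm outside, 32 mm bore, 18 mm tall; the point is its centre.
- drawer_mid (a point): Bystander: loose grey metal parts drawer with three compartments, 140 x 200 x 55 mm, the point is its centre.
Not all that is in view belongs to the job. Of the things shaped like the part that bears seat, the green one is meant.

How it is judged:
On the way, in this order (a step that is already met when the one before it is completed fails the run):
1. the pulley is on the shaft's nose, upright, above or resting on the key (underside 20 to 45 mm above the shoulder, axis within 3 mm) (horizontal distance between pulley_mid and seat below 0.003 m and z of pulley_mid in the frame of seat between 0.045 and 0.07 m and angle between pulley_mid's own z axis and vertical below 0.12 rad), for 0.1 s.
2. the pulley has dropped over the key and sits home on the shoulder (horizontal distance between pulley_mid and seat below 0.0025 m and z of pulley_mid in the frame of seat below 0.028 m), for 0.2 s.
At the end, for the whole second after the job is handed in: The pulley sits boss up on the shaft over the key, its underside on the shoulder (within 2.5 mm), its axis within 2.5 mm of the shaft's and within 0.05 rad of vertical; tin, bearing and drawer are within 20 mm of where they stood (horizontal distance between pulley_mid and seat below 0.0025 m and z of pulley_mid in the frame of seat between 0.022 and 0.0275 m and angle between pulley_mid's own z axis and vertical below 0.05 rad); the robot touches nothing.
It fails at once if the pulley is pressed or banged against the stand or shaft with more than 40 N (contact force between pulley and stand above 40 N).
It fails at once if the tin is moved more than 20 mm (distance of tin_mid from where it was at the start of the episode above 0.02 m).
It fails at once if the bearing is moved more than 20 mm (distance of bearing_mid from where it was at the start of the episode above 0.02 m).
It fails at once if the drawer is moved more than 20 mm (distance of drawer_mid from where it was at the start of the episode above 0.02 m).
It also fails if it takes over 72 s, if anything falls off the work surface, if the arm or the gripper's body presses on something with over 40 N, if the wrist force passes 120 N, or if a joint passes its speed limit or range.

## Robot

A 6-joint arm with a two-finger parallel gripper is mounted at the origin on the work surface. World frame = base frame: x ahead of the robot, y to its left, z up, the work surface at z = 0. Lengths are in m, angles in rad, forces in N, time in s.
With the tool pointing down it reaches from about 0.3 to 0.95 m from the base axis. Payload 3.1 kg.
Tool frame: the origin (TCP) lies on the centre line of the jaws, within the pads' length; the fingertips stand 17 mm ahead of it and the grasp point (between the pads) lies 2 mm behind it; z points along the fingers, y is the direction in which the jaws open and shut (so a half turn about z gives the same grasp; the last joint's range is limited). The gripper opens to 85 mm and grips with 20 to 120 N. Pads are 22 mm wide; open, the fingers measure 114 mm over their backs; the gripper's body (76 mm by 85 mm) begins 54 mm behind the grasp point. The pads swing forward as they close: fully open they stand 13 mm farther back than shut.
Start: joints at [-1.21, 0.308, 1.634, -0, 1.2, -0.07], TCP at [0.261, -0.568, 0.248] pointing down, gripper open.
Joint ranges: [-3.06, 3.06], [-0.79, 1.96], [0.05, 2.63], [-1.19, 4.34], [0.05, 2.64], [-2.94, 2.94]. Speed limits (rad/s): [2.79, 2.79, 3.14, 3.14, 3.14, 3.14].

## Interface

Orientations are given as [roll, pitch, yaw] about the fixed x, y, z axes, in that order (R = Rz(yaw) Ry(pitch) Rx(roll)).
In Python, from station import manip gives the robot as it stands.
- The arm moves only by the tool drive_tool, never from a script. Its argument "targets" is a list of rows, each a list of 7 numbers: the shift along the tool's x, y, z in cm, then the turn, a rotation vector about the tool's x, y, z in degrees, then the opening, from -1 (shut) to 1 (fully open), so that 0 is half open. A call has 1 to 10 rows; each row shifts and turns the commanded pose from where the row before left it, along the tool's axes as they then stand; what a row does not reach is not made up. A row lasts 1/10 s, in which the tool goes at most 50 mm and 8.59 degrees, less where a joint would pass 70% of its speed; a pose out of reach is approached as far as the arm can. A call is refused whole if a number of a shift passes 5 or a number of a turn 8.59, either way. A call with a gripper value outside its range is refused whole. The fingers move at their own pace and stop on an object; "squeeze" is the grip in N (left out, the last holds). Time passes only in rows, so rows that do not move let the fingers close. It gives the time, the measured TCP pose, the force and the opening at its end, in the units of the state.
- manip.get_obs(): the state, without advancing time (a new reading comes with each control period).
- manip.read_camera(name): name is "scene" or "top"; returns a dict with "frame" (384x512x3 uint8, red, green, blue), "z_map" (384x512 float32, m along the optical axis (not along the pixel's ray), 0 where there is no reading), "fx", "fy", "cx", "cy" (pixels), "world_from_camera" (4x4, takes a point from camera to world coordinates). Camera axes: x right, y down, z forward; pixel columns grow to the right and rows downward; lengths in m; the calibration is good to about 2 mm. A picture is of the moment at which its call begins.
- manip.finish_job(): hands the job in, once; it reports no verdict.
The state is a dict: "t": time; "qpos": joint angles; "joint_vel": joint speeds; "effort": joint torques, N m; "eef_pos": TCP position; "tcp_rot": TCP orientation; "force": force on the tool from outside, world axes, zero at the start; "moment": the same for the moment, N m; "opening": finger opening in m.
Only numpy, scipy, OpenCV 4.12 (cv2) and the standard library are available. Lean on these libraries where they do the work, as an engineer would, in place of code of your own. Each camera call takes 0.05 s, during which the arm holds its last target. There are 200 camera calls.

## Working session

There is one attempt and no reset: what is moved stays moved. The work goes in short steps, Python scripts to look and compute and a tool call to move; the robot and the scene stay as the last step left them, time stands still between calls to the robot, and variables do not carry over. Pictures are saved under pics/ and viewed, about 8 in all and at most 12, crops included, and the job is handed in when it is done.

Besides the shell and the picture viewer there is one more tool, called after "Emit:" as a command line: name --pt "numbers of a row" for each row, then --argument value for the rest. drive_tool: Moves the arm, as the interface text tells. Its arguments: {"type":"object","properties":{"targets":{"type":"array","items":{"type":"array","items":{"type":"number"}}},"squeeze":{"type":"number"}},"required":["targets"]}

```bash
mkdir -p pics; cat > h.py <<'E'
import numpy as np,cv2
from station import manip
def shot(n):
    d=manip.read_camera(n); np.savez('%s.npz'%n,**d); return d
def save(d,f,s=1.5): cv2.imwrite('pics/'+f,cv2.resize(d['frame'][:,:,::-1],None,fx=s,fy=s))
def ray(d,u,v,z):
    T=d['world_from_camera'];r=T[:3,:3]@np.array([(u-d['cx'])/d['fx'],(v-d['cy'])/d['fy'],1]);o=T[:3,3]
    return o+r*(z-o[2])/r[2]
def cloud(d):
    z=d['z_map'];v,u=np.indices(z.shape)
    p=np.stack([(u-d['cx'])/d['fx']*z,(v-d['cy'])/d['fy']*z,z],-1)
    T=d['world_from_camera'];return p@T[:3,:3].T+T[:3,3]
E
python3 - <<'E'
from h import *
for n in('top','scene'):
    d=shot(n);save(d,n+'0.png');print(n,d['fx'],d['world_from_camera'].round(3).tolist())
o=manip.get_obs();print({k:np.round(v,3).tolist() for k,v in o.items()})
E
```

```text
top 497.06045713417217 [[0.03, -0.983, 0.181, 0.284], [-0.999, -0.028, 0.016, 0.065], [-0.011, -0.181, -0.983, 1.578], [0.0, 0.0, 0.0, 1.0]]
scene 493.44840466274337 [[-0.866, 0.402, -0.298, 1.025], [0.5, 0.688, -0.525, 0.882], [-0.006, -0.604, -0.797, 1.307], [0.0, 0.0, 0.0, 1.0]]
{'t': 0.1, 'qpos': [-1.21, 0.309, 1.635, 0.0, 1.2, -0.07], 'joint_vel': [-0.001, -0.002, -0.001, 0.002, -0.0, -0.002], 'effort': [-0.0, -41.641, -27.765, -0.0, 0.004, 0.0], 'eef_pos': [0.261, -0.567, 0.247], 'tcp_rot': [-3.139, -0.0, 0.431], 'force': [-0.431, 0.463, -0.502], 'moment': [-0.068, -0.051, 0.023], 'opening': 0.085}
```

View pics/top0.png

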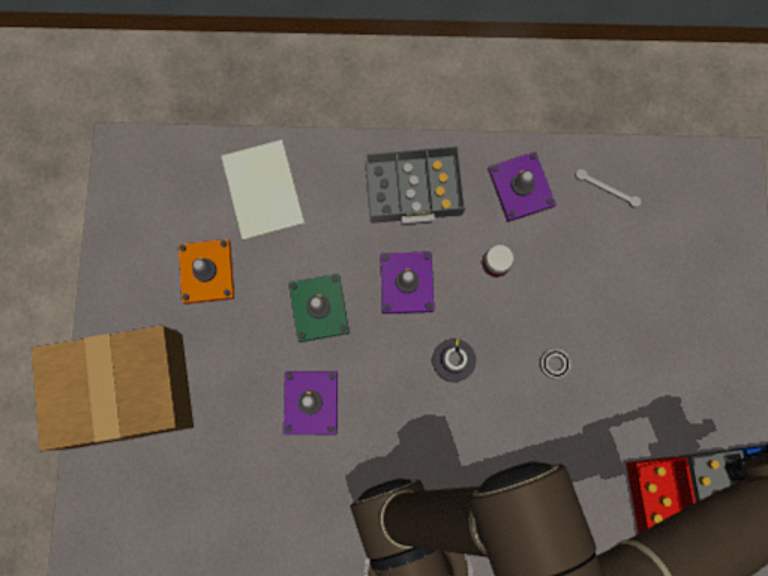

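View pics/scene0.png

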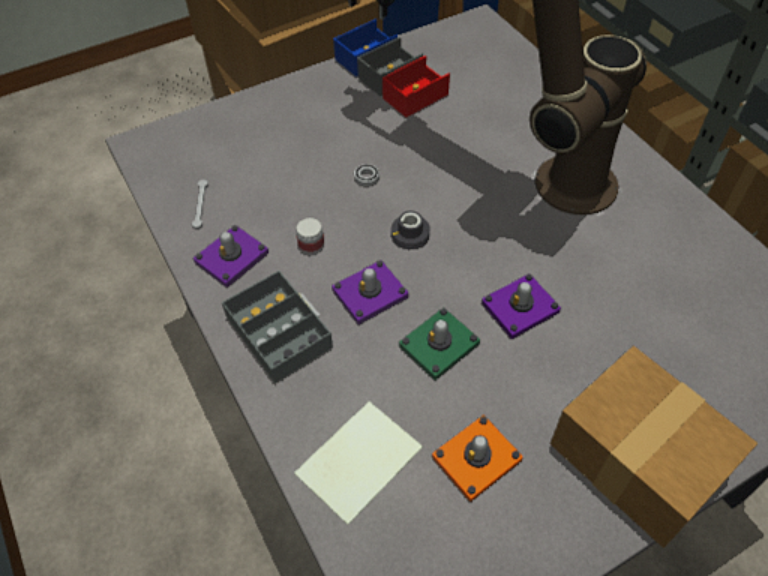

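Top view: the pulley is at (455,360) with its yellow line pointing image-up. The green stand is at (319,307) and a purple one stands at (407,282). The bearing is at (555,363) and the tin at (498,260). Next I measure the pulley and the stand.

```bash
python3 - <<'E'
from h import *
for n in('top','scene'):
    d=dict(np.load(n+'.npz'));P=cloud(d);f=d['frame'];hsv=cv2.cvtColor(f,cv2.COLOR_RGB2HSV)
    H,S,V=[hsv[...,i].astype(int) for i in range(3)]
    g=((H>60)&(H<90)&(S>80)&(V>40)).astype(np.uint8)
    k,l,st,c=cv2.connectedComponentsWithStats(g);i=1+st[1:,4].argmax();print(n,'green',st[i],c[i])
    m=(l==i).astype(np.uint8)
    cn=max(cv2.findContours(m,cv2.RETR_EXTERNAL,2)[0],key=cv2.contourArea)[:,0]
    W=np.array([ray(d,u,v,.02)[:2] for u,v in cn],np.float32)
    r=cv2.minAreaRect(W);print(' base rect',r,cv2.boxPoints(r).round(3).tolist())
    c0=np.array(r[0])
    sel=(np.hypot(P[...,0]-c0[0],P[...,1]-c0[1])<.03)
    q=P[sel&(P[...,2]>.066)];print(' nose pts',len(q),q[:,:2].mean(0).round(4),q[:,2].max())
    q=P[sel&(P[...,2]>.04)&(P[...,2]<.07)];print(' shaft pts',len(q),q.mean(0).round(4))
    y=(H>18)&(H<35)&(S>120)&(V>90)
    vu=np.argwhere(y&sel);print(' brass',[(u,v,P[v,u].round(3).tolist()) for v,u in vu][:14])
    # pulley
    a=ray(d,303,240,.05)[:2] if n=='top' else ray(d,410/1.5,222/1.5,.05)[:2]
    sel=(np.hypot(P[...,0]-a[0],P[...,1]-a[1])<.075)
    for lo,hi in((.044,.056),(.015,.025)):
        mm=(sel&(P[...,2]>lo)&(P[...,2]<hi)).astype(np.uint8)
        q=P[mm>0][:,:2].astype(np.float32);print(' pulley',lo,len(q),q.mean(0).round(4),cv2.minEnclosingCircle(q))
    vu=np.argwhere(y&sel);print(' yellow',len(vu),[(u,v,ray(d,u,v,.02).round(3)[:2].tolist()) for v,u in vu][::3])
    for nm,(u,v) in dict(g=c[i],p=(303,240) if n=='top' else (273,150)).items():
        u,v=int(u),int(v);cv2.imwrite(f'pics/{n}_{nm}.png',cv2.resize(f[v-32:v+32,u-32:u+32,::-1],None,fx=6,fy=6,interpolation=cv2.INTER_CUBIC)); print(u,v)
A=np.vstack([np.hstack([cv2.imread(f'pics/{n}_{k}.png') for k in'gp']) for n in('top','scene')]);cv2.imwrite('pics/crops.png',cv2.resize(A,(590,590)))
E
```

```text
top green [ 193  183   40   45 1059] [212.11898017 205.18508026]
 base rect ((0.5350291132926941, 0.22224143147468567), (0.12843839824199677, 0.10730130970478058), 12.273531913757324) [[0.460999995470047, 0.26100000739097595], [0.48399999737739563, 0.15600000321865082], [0.609000027179718, 0.18299999833106995], [0.5860000252723694, 0.2879999876022339]]
 nose pts 76 [0.5356 0.2228] 0.08655577721677532
 shaft pts 23 [0.5355 0.2174 0.0566]
 brass [(np.int64(212), np.int64(196), [0.557, 0.22, 0.053]), (np.int64(213), np.int64(196), [0.558, 0.218, 0.05]), (np.int64(212), np.int64(197), [0.55, 0.218, 0.075]), (np.int64(213), np.int64(197), [0.553, 0.217, 0.059])]
 pulley 0.044 160 [ 0.4324 -0.0659] ((0.4329787790775299, -0.06569525599479675), 0.0280611515045166)
 pulley 0.015 327 [ 0.4326 -0.0654] ((0.4335075616836548, -0.06594520062208176), 0.04516744241118431)
 yellow 9 [(np.int64(304), np.int64(226), [0.475, -0.07]), (np.int64(305), np.int64(227), [0.472, -0.074]), (np.int64(304), np.int64(229), [0.466, -0.071])]
212 205
303 240
scene green [266 207  54  44 967] [292.34746639 229.017580
[... 504 characters left out ...]
nt64(287), np.int64(222), [0.554, 0.216, 0.05]), (np.int64(288), np.int64(222), [0.553, 0.221, 0.055]), (np.int64(289), np.int64(222), [0.55, 0.222, 0.055]), (np.int64(287), np.int64(223), [0.56, 0.225, 0.061]), (np.int64(288), np.int64(223), [0.554, 0.223, 0.054]), (np.int64(289), np.int64(223), [0.552, 0.224, 0.053])]
 pulley 0.044 139 [ 0.4333 -0.0654] ((0.4311187267303467, -0.0648266151547432), 0.031103184446692467)
 pulley 0.015 190 [ 0.4419 -0.0573] ((0.43413203954696655, -0.06623905152082443), 0.04577311500906944)
 yellow 7 [(np.int64(265), np.int64(154), [0.461, -0.073]), (np.int64(264), np.int64(155), [0.466, -0.071]), (np.int64(263), np.int64(156), [0.471, -0.069])]
292 229
273 150
```

View pics/crops.png

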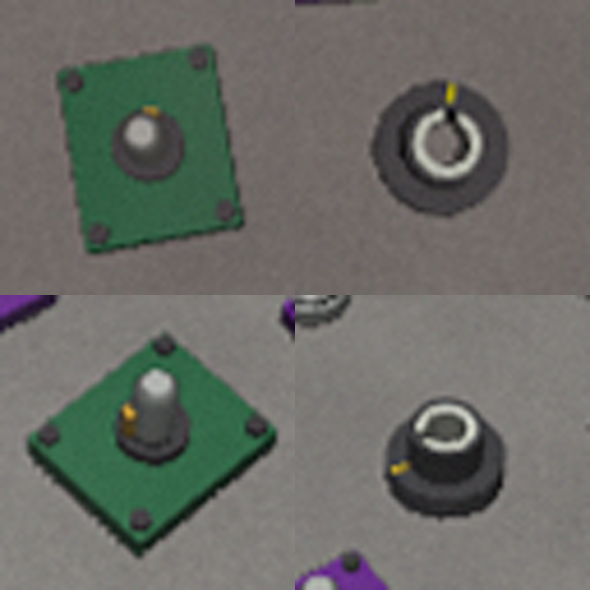

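Green stand is at about (0.537, 0.224), with its long side at 12.3° and the key at roughly -15 to -20°. The pulley is at (0.433, -0.0657), with its keyway line near -9°. The measured heights and sizes match those given. Next I approach above the pulley.

Emit:
drive_tool --pt "1.83 -1.92 0.5 0 0 0 1" --pt "1.83 -1.92 0.5 0 0 0 1" --pt "1.83 -1.92 0.5 0 0 0 1" --pt "1.83 -1.92 0.5 0 0 0 1" --pt "1.83 -1.92 0.5 0 0 0 1" --pt "1.83 -1.92 0.5 0 0 0 1" --pt "1.83 -1.92 0.5 0 0 0 1" --pt "1.83 -1.92 0.5 0 0 0 1" --pt "1.83 -1.92 0.5 0 0 0 1" --pt "1.83 -1.92 0.5 0 0 0 1" --squeeze 40

```text
t: 1.1
eef_pos: [0.347, -0.3157, 0.1977]
tcp_rot: [-3.141, 0.0, 0.431]
force: [0.7, 0.6, -0.0]
opening: 0.0856
```

Emit:
drive_tool --pt "1.83 -1.92 0.5 0 0 0 1" --pt "1.83 -1.92 0.5 0 0 0 1" --pt "1.83 -1.92 0.5 0 0 0 1" --pt "1.83 -1.92 0.5 0 0 0 1" --pt "1.83 -1.92 0.5 0 0 0 1" --pt "1.83 -1.92 0.5 0 0 0 1" --pt "1.83 -1.92 0.5 0 0 0 1" --pt "1.83 -1.92 0.5 0 0 0 1" --pt "1.83 -1.92 0.5 0 0 0 1" --pt "1.83 -1.92 0.5 0 0 0 1"

```text
t: 2.1
eef_pos: [0.4331, -0.065, 0.1478]
tcp_rot: [-3.141, 0.0, 0.431]
force: [0.2, 0.2, 0.1]
opening: 0.0854
```

Emit:
drive_tool --pt "0 0 0 0 0 0 1" --pt "0 0 0 0 0 0 1" --pt "0 0 0 0 0 0 1"

```text
t: 2.4
eef_pos: [0.433, -0.0667, 0.1483]
tcp_rot: [3.141, 0.0, 0.431]
force: [0.1, -0.2, -1.1]
opening: 0.0851
```

Emit:
drive_tool --pt "0 -0.1 1.2 0 0 0 1" --pt "0 0 1.2 0 0 0 1" --pt "0 0 1.2 0 0 0 1" --pt "0 0 1.2 0 0 0 1" --pt "0 0 1.2 0 0 0 1" --pt "0 0 1.2 0 0 0 1" --pt "0 0 1.2 0 0 0 1" --pt "0 0 1.2 0 0 0 1" --pt "0 0 1.0 0 0 0 1" --pt "0 0 0 0 0 0 1"

```text
t: 3.4
eef_pos: [0.4314, -0.0649, 0.0407]
tcp_rot: [-3.139, 0.003, 0.431]
force: [-0.5, 0.1, -0.0]
opening: 0.0855
```

Emit:
drive_tool --pt "0 0 0 0 0 0 0.3" --pt "0 0 0 0 0 0 0.3" --pt "0 0 0 0 0 0 -0.5" --pt "0 0 0 0 0 0 -1" --pt "0 0 0 0 0 0 -1" --pt "0 0 0 0 0 0 -1" --pt "0 0 0 0 0 0 -1" --pt "0 0 0 0 0 0 -1" --squeeze 50

```text
t: 4.2
eef_pos: [0.4337, -0.0656, 0.0433]
tcp_rot: [3.14, -0.001, 0.431]
force: [-0.5, -0.0, 7.2]
opening: 0.0547
```

Emit:
drive_tool --pt "0 0 -0.3 0 0 0 -1" --pt "0 0 -1.0 0 0 0 -1" --pt "0 0 -1.2 0 0 0 -1" --pt "0 0 -1.5 0 0 0 -1" --pt "0 0 -1.5 0 0 0 -1" --pt "0 0 -1.5 0 0 0 -1" --pt "0 0 -1.5 0 0 0 -1" --pt "0 0 -1.5 0 0 0 -1" --pt "0 0 -1.2 0 0 0 -1" --pt "0 0 -0.5 0 0 0 -1"

```text
t: 5.2
eef_pos: [0.4335, -0.0654, 0.1609]
tcp_rot: [3.14, -0.002, 0.431]
force: [0.3, 0.6, -5.0]
opening: 0.055
```

```bash
python3 - <<'E'
from h import *
d=shot('scene');d2=shot('top');o=manip.get_obs();print(o['eef_pos'],o['force'],o['moment'],o['tcp_rot'],o['opening'])
c=o['eef_pos']
A=[]
for q in(d,d2):
    T=np.linalg.inv(q['world_from_camera']);p=T[:3,:3]@c+T[:3,3];u=int(p[0]/p[2]*q['fx']+q['cx']);v=int(p[1]/p[2]*q['fy']+q['cy']);print(u,v)
    A.append(cv2.resize(q['frame'][v-50:v+50,u-50:u+50,::-1],(400,400),interpolation=2))
cv2.imwrite('pics/lift.png',np.hstack(A))
E
```

```text
[ 0.4332454  -0.06535076  0.16014926] [ 0.84490783  0.03775098 -4.48844005] [ 0.0178413   0.03020261 -0.03910451] [ 3.14040899e+00 -1.55375021e-03  4.30771411e-01] 0.055152601977023624
273 123
306 234
```

View pics/lift.png

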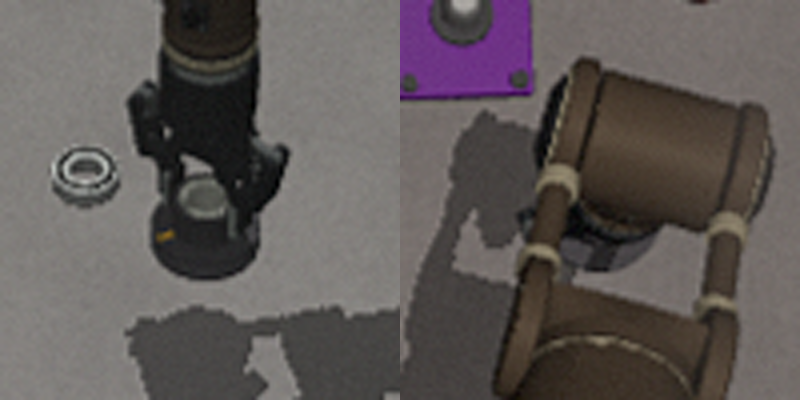

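Emit:
drive_tool --pt "1.8 -1.84 0 0 0 0 -1" --pt "1.8 -1.84 0 0 0 0 -1" --pt "1.8 -1.84 0 0 0 0 -1" --pt "1.8 -1.84 0 0 0 0 -1" --pt "1.8 -1.84 0 0 0 0 -1" --pt "1.8 -1.84 0 0 0 0 -1" --pt "1.8 -1.84 0 0 0 0 -1" --pt "1.8 -1.84 0 0 0 0 -1" --pt "1.8 -1.84 0 0 0 0 -1" --pt "1.8 -1.84 0 0 0 0 -1"

```text
t: 6.3
eef_pos: [0.5187, 0.1779, 0.1578]
tcp_rot: [-3.141, 0.003, 0.431]
force: [-0.2, 0.0, -5.0]
opening: 0.0545
```

Emit:
drive_tool --pt "1.75 -1.8 0 0 0 0 -1" --pt "1.75 -1.8 0 0 0 0 -1" --pt "0 0 0 0 0 4 -1" --pt "0 0 0 0 0 4 -1" --pt "0 0 0 0 0 0 -1" --pt "0 0 0 0 0 0 -1"

```text
t: 6.9
eef_pos: [0.5355, 0.2242, 0.1581]
tcp_rot: [3.142, 0.002, 0.293]
force: [0.3, 0.2, -5.0]
opening: 0.0545
```

```bash
python3 - <<'E'
from h import *
d=shot('scene');o=manip.get_obs();print(o['eef_pos'],o['force'],o['moment'],o['tcp_rot'])
c=o['eef_pos'];q=d
T=np.linalg.inv(q['world_from_camera']);p=T[:3,:3]@c+T[:3,3];u=int(p[0]/p[2]*q['fx']+q['cx']);v=int(p[1]/p[2]*q['fy']+q['cy']);print(u,v)
cv2.imwrite('pics/over.png',cv2.resize(q['frame'][v-40:v+60,u-50:u+50,::-1],(600,600),interpolation=2))
# yellow line now & key direction using ray planes
hsv=cv2.cvtColor(d['frame'],cv2.COLOR_RGB2HSV)
y=(hsv[...,0]>15)&(hsv[...,0]<35)&(hsv[...,1]>120)&(hsv[...,2]>70)
z=c[2]-.042+.02
for vv,uu in np.argwhere(y): 
    if abs(uu-u)<50 and -40<vv-v<60: print(uu,vv,ray(d,uu,vv,z).round(4)[:2], ray(d,uu,vv,.055).round(4)[:2])
E
```

```text
[0.53567284 0.22413891 0.15837695] [ 0.52158293 -0.08732053 -5.14443063] [ 0.02109649 -0.04001567  0.05681575] [3.14158294e+00 1.66530110e-03 2.92220476e-01]
295 200
343 197 [0.399  0.2711] [0.3555 0.2286]
344 197 [0.3965 0.2726] [0.3528 0.2302]
343 198 [0.4011 0.274 ] [0.3578 0.2318]
344 198 [0.3986 0.2755] [0.3551 0.2333]
343 199 [0.4032 0.277 ] [0.3601 0.2349]
344 199 [0.4007 0.2784] [0.3574 0.2365]
343 200 [0.4053 0.2799] [0.3623 0.238 ]
344 200 [0.4028 0.2813] [0.3596 0.2396]
342 201 [0.4099 0.2813] [0.3672 0.2395]
343 201 [0.4074 0.2828] [0.3645 0.2411]
344 201 [0.4049 0.2842] [0.3619 0.2427]
343 202 [0.4095 0.2857] [0.3668 0.2442]
344 202 [0.407  0.2871] [0.3641 0.2458]
282 207 [0.5714 0.2116] [0.5399 0.165 ]
283 207 [0.5689 0.213 ] [0.5372 0.1665]
284 207 [0.5664 0.2145] [0.5346 0.1681]
285 207 [0.5639 0.2159] [0.5319 0.1696]
286 207 [0.5614 0.2174] [0.5292 0.1712]
281 208 [0.5757 0.2131] [0.5445 0.1666]
282 208 [0.5732 0.2146] [0.5418 0.1681]
283 208 [0.5707 0.216 ] [0.5392 0.1697]
284 208 [0.5682 0.2175] [0.5365 0.1712]
285 208 [0.5658 0.2189] [0.5339 0.1728]
281 209 [0.5775 0.2161] [0.5464 0.1698]
282 209 [0.575  0.2175] [0.5438 0.1713]
287 221 [0.5843 0.2595] [0.5537 0.2162]
288 221 [0.5819 0.2609] [0.5511 0.2178]
287 222 [0.5861 0.2624] [0.5556 0.2193]
288 222 [0.5836 0.2638] [0.553  0.2208]
287 223 [0.5878 0.2652] [0.5575 0.2223]
288 223 [0.5854 0.2666] [0.5549 0.2238]
289 223 [0.583 0.268] [0.5523 0.2253]
287 224 [0.5896 0.268 ] [0.5594 0.2253]
288 224 [0.5872 0.2694] [0.5568 0.2268]
287 225 [0.5914 0.2708] [0.5612 0.2283]
288 225 [0.5889 0.2723] [0.5587 0.2299]
287 226 [0.5931 0.2737] [0.5631 0.2314]
288 226 [0.5907 0.2751] [0.5605 0.2329]
288 227 [0.5924 0.2779] [0.5624 0.2359]
```

View pics/over.png

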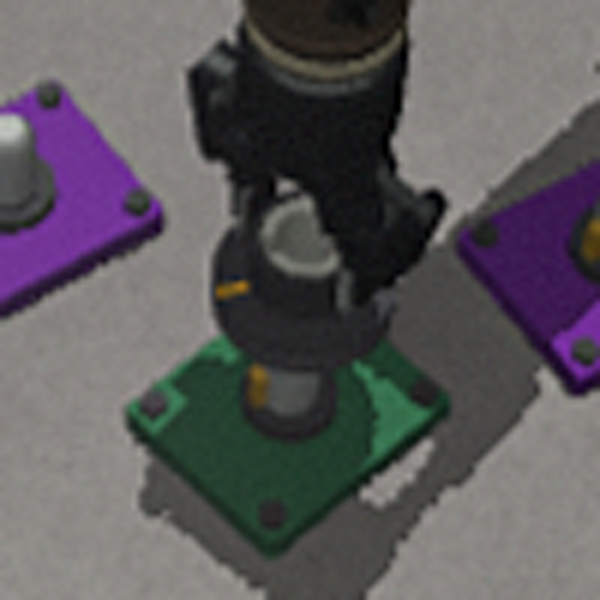

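Held pulley is level over the green shaft. Its line at (232,290) in the crop points the same way as the brass key at (258,385), both about -17°. I nudge it 1.5 mm and descend carefully.

Emit:
drive_tool --pt "0.15 0 0.5 0 0 0 -1" --pt "0 0 0.8 0 0 0 -1" --pt "0 0 0.8 0 0 0 -1" --pt "0 0 0.6 0 0 0 -1" --pt "0 0 0.3 0 0 0 -1" --pt "0 0 0.1 0 0 0 -1" --pt "0 0 0 0 0 0 -1"

```text
t: 7.65
eef_pos: [0.5377, 0.2249, 0.1281]
tcp_rot: [-3.142, 0.0, 0.291]
force: [-0.5, -0.8, -5.2]
opening: 0.0546
```

Emit:
drive_tool --pt "0 0 0.1 0 0 0 -1" --pt "0 0 0.1 0 0 0 -1" --pt "0 0 0.1 0 0 0 -1" --pt "0 0 0.1 0 0 0 -1" --pt "0 0 0.1 0 0 0 -1"

```text
t: 8.15
eef_pos: [0.5377, 0.2249, 0.1233]
tcp_rot: [3.142, -0.0, 0.291]
force: [0.5, 0.5, -4.5]
opening: 0.0546
```

Emit:
drive_tool --pt "0 0 0.1 0 0 0 -1" --pt "0 0 0.1 0 0 0 -1" --pt "0 0 0.1 0 0 0 -1"

```text
t: 8.45
eef_pos: [0.5377, 0.2249, 0.1202]
tcp_rot: [-3.142, -0.0, 0.291]
force: [0.3, 0.1, -4.3]
opening: 0.0548
```

Emit:
drive_tool --pt "0 0 0.1 0 0 0 -1" --pt "0 0 0.1 0 0 0 -1" --pt "0 0 0.1 0 0 0 -1"

```text
t: 8.75
eef_pos: [0.5377, 0.2249, 0.1172]
tcp_rot: [-3.142, -0.0, 0.291]
force: [0.1, 0.3, -4.8]
opening: 0.0549
```

Emit:
drive_tool --pt "0 0 0.07 0 0 0 -1" --pt "0 0 0.07 0 0 0 -1" --pt "0 0 0 0 0 0 -1"

```text
t: 9.05
eef_pos: [0.5378, 0.2247, 0.1159]
tcp_rot: [3.141, 0.0, 0.291]
force: [0.1, -0.2, -3.8]
opening: 0.0547
```

Emit:
drive_tool --pt "0 0 0.07 0 0 0 -1" --pt "0 0 0.07 0 0 0 -1" --pt "0 0 0 0 0 0 -1"

```text
t: 9.35
eef_pos: [0.5381, 0.2244, 0.1151]
tcp_rot: [3.141, -0.001, 0.292]
force: [0.0, -2.6, 0.9]
opening: 0.0546
```

Emit:
drive_tool --pt "0 0 0.07 0 0 0 -1" --pt "0 0 0.07 0 0 0 -1" --pt "0 0 0 0 0 0 -1"

```text
t: 9.65
eef_pos: [0.5378, 0.2241, 0.1126]
tcp_rot: [3.14, 0.0, 0.292]
force: [0.1, -5.5, -2.3]
opening: 0.0548
```

Emit:
drive_tool --pt "-0.02 0.08 0 0 0 0 -1" --pt "0 0 0 0 0 0 -1" --pt "0 0 0.07 0 0 0 -1" --pt "0 0 0.07 0 0 0 -1" --pt "0 0 0 0 0 0 -1"

```text
t: 10.15
eef_pos: [0.5377, 0.2239, 0.1115]
tcp_rot: [3.141, 0.0, 0.291]
force: [1.1, -4.4, -3.7]
opening: 0.0545
```

Emit:
drive_tool --pt "0 0 0.1 0 0 0 -1" --pt "0 0 0.1 0 0 0 -1" --pt "0 0 0.1 0 0 0 -1" --pt "0 0 0 0 0 0 -1"

```text
t: 10.55
eef_pos: [0.5378, 0.2239, 0.1085]
tcp_rot: [3.141, -0.0, 0.291]
force: [0.5, -5.3, -3.4]
opening: 0.0545
```

Emit:
drive_tool --pt "-0.02 0.08 0 0 0 0 -1" --pt "0 0 0 0 0 0 -1" --pt "0 0 0 0 0 0 -1"

```text
t: 10.85
eef_pos: [0.5377, 0.2237, 0.1085]
tcp_rot: [-3.141, -0.0, 0.291]
force: [1.3, -2.4, -4.6]
opening: 0.0549
```

Emit:
drive_tool --pt "0 0 0.1 0 0 0 -1" --pt "0 0 0.1 0 0 0 -1" --pt "0 0 0.1 0 0 0 -1" --pt "0 0 0.1 0 0 0 -1" --pt "0 0 0 0 0 0 -1"

```text
t: 11.35
eef_pos: [0.5374, 0.2235, 0.1043]
tcp_rot: [-3.141, 0.001, 0.291]
force: [-0.4, 0.4, -5.4]
opening: 0.0551
```

Sitting freely on the nose, with lateral force near 0. Next I go down towards the key, expecting contact at TCP z of about 0.097.

Emit:
drive_tool --pt "0 0 0.1 0 0 0 -1" --pt "0 0 0.1 0 0 0 -1" --pt "0 0 0.1 0 0 0 -1" --pt "0 0 0.1 0 0 0 -1" --pt "0 0 0 0 0 0 -1"

```text
t: 11.85
eef_pos: [0.5375, 0.2232, 0.1004]
tcp_rot: [-3.142, 0.001, 0.291]
force: [-0.2, 0.4, -4.8]
opening: 0.0542
```

Emit:
drive_tool --pt "0 0 0.07 0 0 0 -1" --pt "0 0 0.07 0 0 0 -1" --pt "0 0 0.07 0 0 0 -1" --pt "0 0 0 0 0 0 -1"

```text
t: 12.25
eef_pos: [0.5377, 0.2232, 0.0985]
tcp_rot: [-3.142, 0.0, 0.291]
force: [-0.4, 0.4, -5.5]
opening: 0.0546
```

Emit:
drive_tool --pt "0 0 0.07 0 0 0 -1" --pt "0 0 0.07 0 0 0 -1" --pt "0 0 0 0 0 0 -1"

```text
t: 12.55
eef_pos: [0.5377, 0.2232, 0.097]
tcp_rot: [-3.142, 0.0, 0.291]
force: [-0.7, 0.1, -4.5]
opening: 0.0546
```

Emit:
drive_tool --pt "0 0 0.07 0 0 0 -1" --pt "0 0 0.07 0 0 0 -1" --pt "0 0 0 0 0 0 -1"

```text
t: 12.85
eef_pos: [0.5377, 0.2232, 0.0956]
tcp_rot: [-3.142, 0.0, 0.291]
force: [-0.4, -0.1, -4.2]
opening: 0.0549
```

Emit:
drive_tool --pt "0 0 0.06 0 0 0 -1" --pt "0 0 0.06 0 0 0 -1" --pt "0 0 0 0 0 0 -1"

```text
t: 13.15
eef_pos: [0.5377, 0.2232, 0.0945]
tcp_rot: [-3.142, 0.0, 0.291]
force: [-0.3, 0.2, -4.9]
opening: 0.055
```

Emit:
drive_tool --pt "0 0 0.06 0 0 0 -1" --pt "0 0 0.06 0 0 0 -1" --pt "0 0 0.06 0 0 0 -1" --pt "0 0 0 0 0 0 -1"

```text
t: 13.55
eef_pos: [0.5377, 0.2232, 0.0927]
tcp_rot: [-3.142, 0.0, 0.291]
force: [-0.6, 0.2, -4.7]
opening: 0.0547
```

Emit:
drive_tool --pt "0 0 0.06 0 0 0 -1" --pt "0 0 0.06 0 0 0 -1" --pt "0 0 0.06 0 0 0 -1" --pt "0 0 0 0 0 0 -1"

```text
t: 13.95
eef_pos: [0.5377, 0.2232, 0.0908]
tcp_rot: [-3.142, 0.0, 0.291]
force: [-0.1, 0.6, -4.6]
opening: 0.0548
```

The key went in at the first alignment, since there is no contact 6 mm below the expected key top. I continue down gently.

Emit:
drive_tool --pt "0 0 0.1 0 0 0 -1" --pt "0 0 0.1 0 0 0 -1" --pt "0 0 0.1 0 0 0 -1" --pt "0 0 0.1 0 0 0 -1" --pt "0 0 0 0 0 0 -1"

```text
t: 14.45
eef_pos: [0.5377, 0.2232, 0.0868]
tcp_rot: [-3.142, 0.0, 0.291]
force: [-0.6, -0.2, -5.8]
opening: 0.0548
```

Emit:
drive_tool --pt "0 0 0.1 0 0 0 -1" --pt "0 0 0.1 0 0 0 -1" --pt "0 0 0.1 0 0 0 -1" --pt "0 0 0.1 0 0 0 -1" --pt "0 0 0 0 0 0 -1"

```text
t: 14.95
eef_pos: [0.5377, 0.2232, 0.0828]
tcp_rot: [-3.142, 0.0, 0.291]
force: [0.4, 0.8, -5.3]
opening: 0.0547
```

Emit:
drive_tool --pt "0 0 0.1 0 0 0 -1" --pt "0 0 0.1 0 0 0 -1" --pt "0 0 0.1 0 0 0 -1" --pt "0 0 0.1 0 0 0 -1" --pt "0 0 0 0 0 0 -1"

```text
t: 15.45
eef_pos: [0.5377, 0.2232, 0.0788]
tcp_rot: [-3.142, 0.0, 0.291]
force: [0.7, 0.3, -4.8]
opening: 0.055
```

Emit:
drive_tool --pt "0 0 0.07 0 0 0 -1" --pt "0 0 0.07 0 0 0 -1" --pt "0 0 0.07 0 0 0 -1" --pt "0 0 0.07 0 0 0 -1" --pt "0 0 0 0 0 0 -1"

```text
t: 15.95
eef_pos: [0.5377, 0.2232, 0.0761]
tcp_rot: [-3.142, 0.0, 0.291]
force: [-0.5, 0.3, -4.6]
opening: 0.0546
```

Emit:
drive_tool --pt "0 0 0.05 0 0 0 -1" --pt "0 0 0.05 0 0 0 -1" --pt "0 0 0.05 0 0 0 -1" --pt "0 0 0 0 0 0 -1"

```text
t: 16.35
eef_pos: [0.5378, 0.2232, 0.0746]
tcp_rot: [-3.142, -0.0, 0.291]
force: [1.2, 0.6, -4.2]
opening: 0.0547
```

Emit:
drive_tool --pt "0 0 0.05 0 0 0 -1" --pt "0 0 0.05 0 0 0 -1" --pt "0 0 0 0 0 0 -1"

```text
t: 16.65
eef_pos: [0.5377, 0.2232, 0.0736]
tcp_rot: [-3.142, 0.0, 0.291]
force: [0.3, 0.6, -4.7]
opening: 0.0542
```

Emit:
drive_tool --pt "0 0 0.05 0 0 0 -1" --pt "0 0 0.05 0 0 0 -1" --pt "0 0 0 0 0 0 -1"

```text
t: 16.95
eef_pos: [0.5378, 0.2232, 0.0733]
tcp_rot: [3.142, 0.0, 0.291]
force: [-2.3, -0.3, 0.5]
opening: 0.0547
```

Emit:
drive_tool --pt "0 0 0.05 0 0 0 -1" --pt "0 0 0.05 0 0 0 -1" --pt "0 0 0 0 0 0 -1"

```text
t: 17.25
eef_pos: [0.5379, 0.2233, 0.0733]
tcp_rot: [3.141, 0.0, 0.291]
force: [-5.6, -1.2, 7.5]
opening: 0.0548
```

Contact at TCP z = 0.0733, which is exactly the grasp height (0.0433) plus the 30 mm shoulder, so it is home. I unload, release and retreat.

Emit:
drive_tool --pt "0 0 -0.08 0 0 0 -1" --pt "0 0 0 0 0 0 0.5" --pt "0 0 0 0 0 0 1" --pt "0 0 0 0 0 0 1" --pt "0 0 0 0 0 0 1" --pt "0 0 0 0 0 0 1" --pt "0 0 0 0 0 0 1" --pt "0 0 0 0 0 0 1"

```text
t: 18.05
eef_pos: [0.5378, 0.2232, 0.0724]
tcp_rot: [3.142, 0.0, 0.291]
force: [1.2, 0.3, 0.2]
opening: 0.0857
```

Emit:
drive_tool --pt "0 0 -0.5 0 0 0 1" --pt "0 0 -1.0 0 0 0 1" --pt "0 0 -1.5 0 0 0 1" --pt "0 0 -2 0 0 0 1" --pt "0 0 -2.5 0 0 0 1" --pt "0 0 -2.5 0 0 0 1" --pt "0 0 -2.5 0 0 0 1" --pt "0 0 -1.5 0 0 0 1" --pt "0 0 0 0 0 0 1"

```text
t: 18.95
eef_pos: [0.5399, 0.224, 0.2165]
tcp_rot: [-3.141, -0.007, 0.291]
force: [0.2, -0.0, 0.1]
opening: 0.0853
```

```bash
python3 - <<'E'
from h import *
d0=dict(np.load('scene.npz'));d=shot('scene');o=manip.get_obs();print(o['eef_pos'],o['force'],o['opening'])
P=cloud(d);s=np.hypot(P[...,0]-.538,P[...,1]-.224)<.06
for lo,hi in((.072,.09),(.043,.058)):
    q=P[s&(P[...,2]>lo)&(P[...,2]<hi)];print(len(q),np.median(q,0).round(4),cv2.minEnclosingCircle(q[:,:2].astype(np.float32)))
u,v=292,222
A=cv2.resize(d['frame'][v-50:v+50,u-50:u+50,::-1],(500,500),interpolation=2)
B=cv2.resize(d['frame'][:,:,::-1],None,fx=.58,fy=.58)
B=cv2.copyMakeBorder(B,0,500-B.shape[0],0,0,0);cv2.imwrite('pics/end.png',np.hstack([A,B]))
E
```

```text
[0.53865358 0.2235369  0.21431886] [ 0.37710411 -0.20935755 -0.72390717] 0.08524291453437413
250 [0.5378 0.2245 0.0799] ((0.5396384596824646, 0.22168269753456116), 0.03128978610038757)
296 [0.5528 0.2404 0.0512] ((0.5354255437850952, 0.22338876128196716), 0.04737885296344757)
```

View pics/end.png

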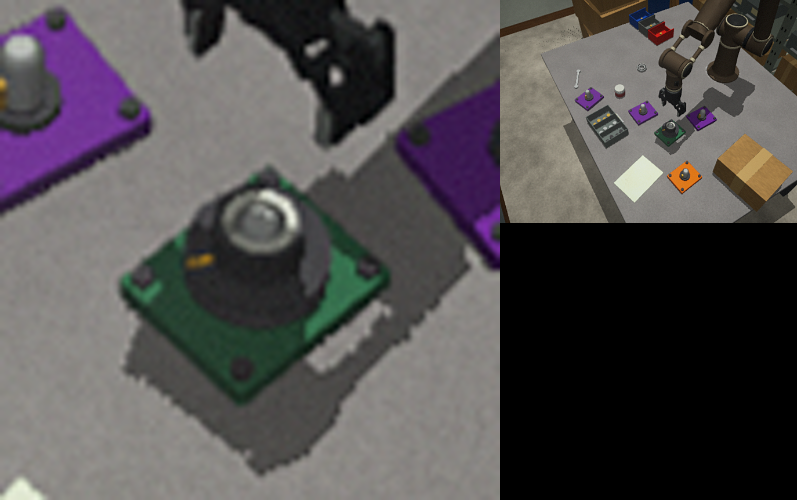

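The picture shows the pulley home and level at (258,250), with the nose flush in the boss and the gripper clear. The boss top measures z = 0.080 and the rim top about 0.051, as they should. Handing in.

```bash
python3 -c "
from station import manip
print(manip.finish_job())"
```

```text
the job is handed in; nothing more can be done
None
```

The pulley is home on the green stand's shaft, boss up and released, and the job is handed in at about 19 s of the 72 s allowed. No verdict was reported.

- **Fitting:** I gripped the pulley by its boss and turned it 8° to match the key as seen by camera. It met about 5 N sideways at the nose, so I shifted it about 1.6 mm to centre it. The keyway then went over the key with no contact felt, so no turning search under pressure was needed.
- **Forces:** The most I pushed on the shoulder was about 12 N, judged from the wrist readings between moves.
- **Home check:** The tool stopped at 73.3 mm, which is the 43.3 mm grasp height plus the 30 mm shoulder. After release the camera gave the boss top at 79.9 mm (80 expected) and the rim top at 51 mm (50 expected).
- **Bystanders:** The tin, bearing and drawer appear in their places in the last picture. I did not measure them again, and the gripper never went near them.
- **Disagreement:** The two cameras differed by about 4 mm on where the stand is. I used their average and settled the rest by feel. The final fitted circles around the boss and rim scatter by about 2 to 3 mm, so they do not confirm the centring that closely; the evidence for it is the bore being down over the shaft.

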